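# Find the tired spring foot of a unit carrier and flag it

## Task

A flow unit is to stand on the three spring feet of the aluminium carrier plate, but one spring has gone soft. Working from left to right, press each foot's round pad gently down with the fingertips and let it come up again, then push the hinged tag in front of the softest one fully down flat, so that the foot gets changed. Leave the other two tags up, and do not pick up or push aside the loose parts and tools.

Things in the scene. Friction and masses are not known exactly. Their poses are not given: they have to be found in the camera images.
- plate: aluminium carrier plate, fixed, 290 (plate x, from -160 to +130 of its origin) x 320 (plate y) x 8 mm, with a 20 mm high folded edge at the rear (+x). Three spring feet are bolted on it. Origin on its underside, on the bench top; its z is up and its x points away from the robot, turned by at most 0.3 rad about z
- place_left (a point): point on the top face of the plate (8 mm above the bench) under the pad of the front left foot: the leftmost foot (greatest plate y)
- place_middle (a point): the same under the pad of the middle foot, which stands farther back, half-way between left and right
- place_right (a point): the same under the pad of the front right foot
- pad_k_top (a point): centre of the top of the pad of spring foot k, which stands at one of the three places: a round black rubber pad, 37 mm across, on a 40 mm steel cap over a coil spring; the top is 68 mm above the bench when free (the soft one rests 0.3 mm lower, as tired springs do: too little to tell by eye or from a noisy reading). The point goes down with the pad. The three feet look alike; one of them (not known which; it shows only when pressed) is clearly the softest
- pad_k (a joint): how far pad k is pressed down, m: 0 free, at most 0.016 (bottomed). It springs back. The softest spring takes about 0.35 N a mm, the others about 0.75 to 0.95 N a mm, all with about 0.8 N of preload
- tag_k_face (a point): point on the middle of the tag of foot k: a hinged flat aluminium plate, 32 mm wide, 45 mm long, 2.4 mm thick, in front of (plate -x) the same foot's pad. Its hinge lies along plate y, 38 mm in front of the pad's axis and 18 mm above the bench; when up, the tag leans away from the pad, towards plate -x, 30 degrees above level, its free edge 42 mm above the bench. The point lies on the tag 30 mm from the hinge line (26 mm in plate x when up) and goes down with it
- tag_k (a joint): angle of tag k, rad: 0 fully up (30 degrees above level), grows as it is pushed down, 0.524 fully down (level). Starts between 0 and 0.06. A stiff hinge: it takes some 1 to 4 N, pressed straight down about 28 mm in front of the hinge line (66 mm in front of the pad axis), until it rests level, its upper face 19 mm above the bench, and stays where it is left
- pad_m_top (a point): centre of the top of the pad of spring foot m, which stands at one of the three places: a round black rubber pad, 37 mm across, on a 40 mm steel cap over a coil spring; the top is 68 mm above the bench when free (the soft one rests 0.3 mm lower, as tired springs do: too little to tell by eye or from a noisy reading). The point goes down with the pad. The three feet look alike; one of them (not known which; it shows only when pressed) is clearly the softest
- pad_m (a joint): how far pad m is pressed down, m: 0 free, at most 0.016 (bottomed). It springs back. The softest spring takes about 0.35 N a mm, the others about 0.75 to 0.95 N a mm, all with about 0.8 N of preload
- tag_m_face (a point): point on the middle of the tag of foot m: a hinged flat aluminium plate, 32 mm wide, 45 mm long, 2.4 mm thick, in front of (plate -x) the same foot's pad. Its hinge lies along plate y, 38 mm in front of the pad's axis and 18 mm above the bench; when up, the tag leans away from the pad, towards plate -x, 30 degrees above level, its free edge 42 mm above the bench. The point lies on the tag 30 mm from the hinge line (26 mm in plate x when up) and goes down with it
- tag_m (a joint): angle of tag m, rad: 0 fully up (30 degrees above level), grows as it is pushed down, 0.524 fully down (level). Starts between 0 and 0.06. A stiff hinge: it takes some 1 to 4 N, pressed straight down about 28 mm in front of the hinge line (66 mm in front of the pad axis), until it rests level, its upper face 19 mm above the bench, and stays where it is left
- pad_t_top (a point): centre of the top of the pad of spring foot t, which stands at one of the three places: a round black rubber pad, 37 mm across, on a 40 mm steel cap over a coil spring; the top is 68 mm above the bench when free (the soft one rests 0.3 mm lower, as tired springs do: too little to tell by eye or from a noisy reading). The point goes down with the pad. The three feet look alike; one of them (not known which; it shows only when pressed) is clearly the softest
- pad_t (a joint): how far pad t is pressed down, m: 0 free, at most 0.016 (bottomed). It springs back. The softest spring takes about 0.35 N a mm, the others about 0.75 to 0.95 N a mm, all with about 0.8 N of preload
- tag_t_face (a point): point on the middle of the tag of foot t: a hinged flat aluminium plate, 32 mm wide, 45 mm long, 2.4 mm thick, in front of (plate -x) the same foot's pad. Its hinge lies along plate y, 38 mm in front of the pad's axis and 18 mm above the bench; when up, the tag leans away from the pad, towards plate -x, 30 degrees above level, its free edge 42 mm above the bench. The point lies on the tag 30 mm from the hinge line (26 mm in plate x when up) and goes down with it
- tag_t (a joint): angle of tag t, rad: 0 fully up (30 degrees above level), grows as it is pushed down, 0.524 fully down (level). Starts between 0 and 0.06. A stiff hinge: it takes some 1 to 4 N, pressed straight down about 28 mm in front of the hinge line (66 mm in front of the pad axis), until it rests level, its upper face 19 mm above the bench, and stays where it is left
- fitting_near_mid (a point): copper port fitting with a pale hex nut and a plated flange, 26 mm across, 28 mm high, standing loose on the rear left of the plate; the point is at its centre, half-way up. Only in the way: leave it where it is
- fitting_far_mid (a point): an equal copper port fitting, standing loose on the rear right of the plate; the point is at its centre, half-way up. Only in the way: leave it where it is
- key_mid (a point): black bent hex key, 28 x 100 x 4 mm, lying loose on the plate between the two front feet; the point is at its centre, half-way up. Only in the way: leave it where it is
- grease_mid (a point): dark plastic bottle with a red cap, 44 mm across, 93 mm high, loose on the bench to the left; the point is at its centre, half-way up. Only in the way: leave it where it is

How it is judged (in metres and radians):
On the way, in this order (a step that is already met when the one before it is completed fails the run):
1. the left pad is pressed down by more than 3 mm (((horizontal distance between pad_k_top and place_left below 0.03 m and value of joint pad_k above 0.003 m) or (horizontal distance between pad_m_top and place_left below 0.03 m and value of joint pad_m above 0.003 m) or (horizontal distance between pad_t_top and place_left below 0.03 m and value of joint pad_t above 0.003 m))), for 0.05 s.
2. the middle pad is pressed down by more than 3 mm (((horizontal distance between pad_k_top and place_middle below 0.03 m and value of joint pad_k above 0.003 m) or (horizontal distance between pad_m_top and place_middle below 0.03 m and value of joint pad_m above 0.003 m) or (horizontal distance between pad_t_top and place_middle below 0.03 m and value of joint pad_t above 0.003 m))), for 0.05 s.
3. the right pad is pressed down by more than 3 mm (((horizontal distance between pad_k_top and place_right below 0.03 m and value of joint pad_k above 0.003 m) or (horizontal distance between pad_m_top and place_right below 0.03 m and value of joint pad_m above 0.003 m) or (horizontal distance between pad_t_top and place_right below 0.03 m and value of joint pad_t above 0.003 m))), for 0.05 s.
4. then the tag of the softest foot (whose free pad rests 0.3 mm lower) is pushed down to within 6 degrees of level, the others up (((z of pad_k_top in the frame of plate below 0.06785 m and value of joint tag_k above 0.42 rad) or (z of pad_k_top in the frame of plate above 0.06785 m and value of joint tag_k below 0.2 rad)) and ((z of pad_m_top in the frame of plate below 0.06785 m and value of joint tag_m above 0.42 rad) or (z of pad_m_top in the frame of plate above 0.06785 m and value of joint tag_m below 0.2 rad)) and ((z of pad_t_top in the frame of plate below 0.06785 m and value of joint tag_t above 0.42 rad) or (z of pad_t_top in the frame of plate above 0.06785 m and value of joint tag_t below 0.2 rad))), for 0.2 s.
At the end, for the whole second after the job is handed in: The softest foot's tag is down to within 6 degrees of level (joint over 0.42 rad), the other two tags are still up (under 0.2 rad), all three pads are free and fully up, and each loose bystander is within 30 mm of where it stood (all of step 4 and value of joint each of pad_k, pad_m, pad_t below 0.0001 m and distance of each of fitting_near_mid, fitting_far_mid, key_mid, grease_mid from where it was at the start of the episode below 0.03 m); the robot touches nothing.
It fails at once if the tag of a foot that is not the softest is pushed down ((z of pad_k_top in the frame of plate above 0.06785 m and value of joint tag_k above 0.25 rad) or (z of pad_m_top in the frame of plate above 0.06785 m and value of joint tag_m above 0.25 rad) or (z of pad_t_top in the frame of plate above 0.06785 m and value of joint tag_t above 0.25 rad)).
It fails at once if a loose fitting, the hex key or the dark bottle is lifted or pushed away by more than 30 mm (distance of any of fitting_near_mid, fitting_far_mid, key_mid, grease_mid from where it was at the start of the episode above 0.03 m).
It fails at once if a pad or a tag is pressed with more than 45 N (contact force between any of pad_k, pad_m, pad_t, tag_k, tag_m, tag_t and anything else above 45 N).
It also fails if it takes over 51 s, if anything falls off the work surface, if the arm or the gripper's body presses on something with over 40 N, if the wrist force passes 120 N, or if a joint passes its speed limit or range.

## Robot

A 6-joint arm with a two-finger parallel gripper is mounted at the origin on a cart in front of the work surface, level with it; the furniture and walls round the work are solid. World frame = base frame: x ahead of the robot, y to its left, z up, the work surface at z = 0. Lengths are in m, angles in degrees, forces in N, time in s.
With the tool pointing down it reaches from about 0.375 to 0.9 m from the base axis. Payload 3.1 kg.
Tool frame: the origin (TCP) lies on the centre line of the jaws, within the pads' length; the fingertips stand 14 mm ahead of it and the grasp point (between the pads) lies 5 mm behind it (bot.tips_ahead is the distance from the TCP to the fingertips, in m); z points along the fingers, y is the line along which they close (so a half turn about z gives the same grasp; the last joint's range is limited). The gripper opens to 87 mm and grips with 3 to 60 N. Pads are 19 mm wide; open, the fingers measure 117 mm over their backs; the gripper's body (75 mm by 190 mm) begins 51 mm behind the grasp point.
Start: joints at [-76.003, 30.224, 82.088, -0, 67.689, -10.227], TCP at [0.256, -0.57, 0.237] pointing down, gripper open.
Joint ranges: [-176.69, 176.69], [-43.24, 126.21], [12.49, 139.97], [-82, 262], [0, 151.66], [-163.58, 163.58]. Speed limits (degrees/s): [159.86, 159.86, 180, 180, 180, 180].

## Interface

Orientations are given as a 3x3 rotation matrix whose columns are the frame's x, y, z axes.
In Python, from rig import bot gives the robot as it stands.
- The arm moves only by the tool play_rows, never from a script. Its argument "moves" is a list that holds one entry, the list of rows, each a list of 6 numbers: the shift along the tool's x, y, z in mm, then the turn, a rotation vector about the tool's x, y, z in rad. A call has 1 to 5 rows; each row shifts and turns the commanded pose from where the row before left it, along the tool's axes as they then stand; what a row does not reach is not made up. A row lasts 1/10 s, in which the tool goes at most 50 mm and 8.59 degrees, less where a joint would pass 70% of its speed; a pose out of reach is approached as far as the arm can. A call with a gripper value outside its range is refused whole. "fingers" is the opening, from -1 (shut) to 1 (fully open), set as the call begins (left out, the last holds). The fingers move at their own pace and stop on an object; the grip force is fixed at half the most. Time passes only in rows, so rows that do not move let the fingers close. It gives the time, the measured TCP pose, the force, the opening and the grip force at its end, in the units of the state.
- bot.read_state(): the state, without advancing time (a new reading comes with each control period).
- bot.capture(name): name is "side" or "top" or "wrist"; returns a dict with "image" (480x640x3 uint8, blue, green, red), "fx", "fy", "cx", "cy" (pixels), "R" (3x3) and "t" (3): a world point X has camera coordinates R X + t. Camera axes: x right, y down, z forward; pixel columns grow to the right and rows downward; lengths in m; the calibration is good to about 2 mm. A picture is of the moment at which its call begins. There is no depth.
- bot.hand_in(): hands the job in; it is judged then, once.
Trained networks look in a picture, given as the dict that the camera call returned (one of the last four; its "shot" number tells which), for a name from the list of things; names that differ only in an ending like _2 or _b are one class to them, and where a whole thing is asked for, a point or a joint stands for the part that bears it (a point fixed in the world has none). Each returns a list of dicts, best first, with "confidence" (0 to 1); they miss things now and then, are a little off and sometimes report something else, mostly with a low value. They report only what shows in the picture. A call takes as long as a camera call.
- bot.search_frame(picture, query): "centre" ([column, row] in pixels, amid what is visible of it).
- bot.silhouettes(picture, query): "pixels" (480x640 bool, what is visible of it) and "centre" ([column, row] in pixels, amid what is visible of it).
- bot.pinpoint(picture, query): "centre" ([column, row] in pixels: a listed point, or the origin of a listed thing).
The state is a dict: "time_s": time; "joint_positions": joint angles; "qvel": joint speeds; "tau": joint torques, N m; "position": TCP position; "tcp_rot": TCP orientation; "force": force on the tool from outside, world axes, zero at the start; "moment": the same for the moment, N m; "opening": opening from 0.0 (shut) to 1.0 (fully open); "grasp_force": force on a finger pad.
Only numpy, scipy, OpenCV 4.12 (cv2) and the standard library are available. Lean on these libraries where they do the work, as an engineer would, in place of code of your own. Each camera call takes 0.05 s, during which the arm holds its last target. There are 200 camera calls.

## Working session

There is one attempt and no reset: what is moved stays moved. The work goes in short steps, Python scripts to look and compute and a tool call to move; the robot and the scene stay as the last step left them, time stands still between calls to the robot, and variables do not carry over. Pictures are saved under pics/ and viewed, at most 10 in all, crops included, and the job is handed in when it is done.

Besides the shell and the picture viewer there is one more tool, called after "Emit:" by a JSON object that holds its "name" and its "arguments", one argument or row to a line. play_rows: Moves the arm, as the interface text tells. Its arguments: {"type":"object","properties":{"moves":{"type":"array","items":{"type":"array","items":{"type":"array","items":{"type":"number"}}}},"fingers":{"type":"number"}},"required":["moves"]}

```bash
mkdir -p pics; cat > h.py <<'E'
import numpy as np, cv2
from rig import bot
def onplane(p,c,z):
    K=np.array([[p['fx'],0,p['cx']],[0,p['fy'],p['cy']],[0,0,1]]);R=np.array(p['R']);t=np.array(p['t'])
    d=R.T@np.linalg.solve(K,[c[0],c[1],1]);o=-R.T@t
    return o+d*(z-o[2])/d[2]
E
python3 - <<'E'
from h import *
s=bot.read_state();print(s['time_s'],s['position'],np.round(s['tcp_rot'],3),s['force'],s['opening'])
Z=dict(pad_k_top=.068,pad_m_top=.068,pad_t_top=.068,tag_k_face=.033,tag_m_face=.033,tag_t_face=.033,plate=0,fitting_near_mid=.022,fitting_far_mid=.022,key_mid=.01,grease_mid=.046,place_left=.008,place_middle=.008,place_right=.008)
for n in('top','side'):
    p=bot.capture(n);cv2.imwrite(f'pics/{n}0.png',p['image'])
    for q,z in Z.items():
        print(n,q,[(np.round(d['centre']).tolist(),round(d['confidence'],2),np.round(onplane(p,d['centre'],z)[:2],3).tolist()) for d in bot.pinpoint(p,q)[:3]])
E
```

```text
0.0 [ 0.25628618 -0.56929772  0.23559253] [[ 0.912  0.41  -0.001]
 [ 0.41  -0.912  0.002]
 [ 0.    -0.002 -1.   ]] [-0.29012951 -0.2700662   0.60707784] 0.9997308100843515
top pad_k_top [([413.0, 263.0], 0.53, [0.562, -0.037])]
top pad_m_top [([356.0, 205.0], 0.51, [0.682, 0.074]), ([363.0, 283.0], 0.22, [0.522, 0.064])]
top pad_t_top [([313.0, 275.0], 0.88, [0.538, 0.163])]
top tag_k_face [([416.0, 296.0], 0.51, [0.497, -0.046])]
top tag_m_face [([360.0, 237.0], 0.82, [0.621, 0.065])]
top tag_t_face [([314.0, 304.0], 0.82, [0.485, 0.162])]
top plate [([363.0, 246.0], 0.66, [0.608, 0.055])]
top fitting_near_mid [([308.0, 208.0], 0.44, [0.686, 0.171])]
top fitting_far_mid [([403.0, 203.0], 0.71, [0.695, -0.03]), ([362.0, 286.0], 0.69, [0.521, 0.062])]
top key_mid [([360.0, 287.0], 0.64, [0.521, 0.064]), ([418.0, 300.0], 0.42, [0.492, -0.056])]
top grease_mid [([190.0, 288.0], 0.58, [0.518, 0.409])]
top place_left [([418.0, 299.0], 0.45, [0.494, -0.054])]
top place_middle [([356.0, 210.0], 0.78, [0.684, 0.069])]
top place_right [([414.0, 269.0], 0.87, [0.558, -0.049]), ([359.0, 210.0],
[... 205 characters left out ...]
.0], 0.85, [0.544, 0.163])]
side tag_k_face [([285.0, 325.0], 0.57, [0.491, -0.062])]
side tag_m_face [([344.0, 279.0], 0.7, [0.616, 0.055])]
side tag_t_face [([256.0, 262.0], 0.49, [0.475, 0.147])]
side plate [([335.0, 294.0], 0.86, [0.604, 0.062]), ([343.0, 280.0], 0.27, [0.631, 0.108])]
side fitting_near_mid [([362.0, 251.0], 0.76, [0.687, 0.176]), ([260.0, 204.0], 0.49, [0.521, 0.46])]
side fitting_far_mid [([403.0, 308.0], 0.69, [0.692, -0.034])]
side key_mid [([291.0, 295.0], 0.44, [0.523, 0.058])]
side grease_mid []
side place_left [([260.0, 203.0], 0.18, [0.528, 0.5])]
side place_middle [([375.0, 286.0], 0.98, [0.677, 0.064])]
side place_right [([322.0, 330.0], 0.62, [0.552, -0.05])]
```

```bash
python3 - <<'E'
import cv2,numpy as np
a=cv2.imread('pics/top0.png')[150:350,160:460];b=cv2.imread('pics/side0.png')[180:380,200:500]
cv2.imwrite('pics/c0.png',cv2.resize(np.vstack([a,b]),None,fx=1.5,fy=1.5,interpolation=2))
E
```

```text
(no output)
```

View pics/c0.png

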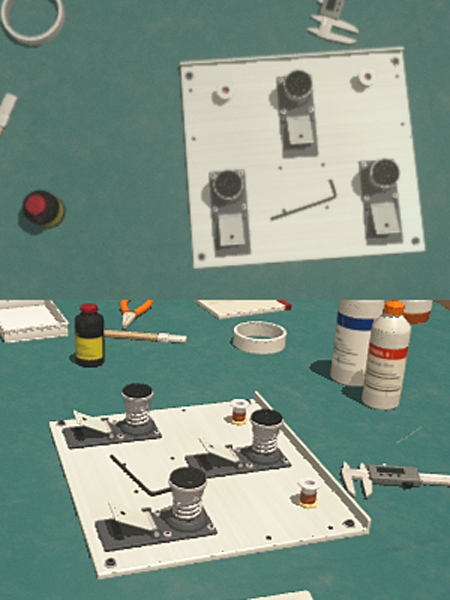

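Emit:
{"name": "play_rows", "arguments": {
  "moves": [
    [[0,0,0,0,0,0.11],[0,0,0,0,0,0.11],[0,0,0,0,0,0.11],[0,0,0,0,0,0],[0,0,0,0,0,0]]
  ],
  "fingers": -1
}}

```text
time_s: 2.0
position: [0.2564, -0.5699, 0.2365]
tcp_rot: [[0.995, 0.095, -0.0], [0.095, -0.995, 0.0], [-0.0, -0.0, -1.0]]
force: [0.5, -0.6, -0.2]
opening: 0.632
grasp_force: 0.0
```

Emit:
{"name": "play_rows", "arguments": {
  "moves": [
    [[19.6,-39,3,0,0,0],[19.6,-39,3,0,0,0],[19.6,-39,3,0,0,0],[19.6,-39,3,0,0,0],[19.6,-39,3,0,0,0]]
  ]
}}

```text
time_s: 2.5
position: [0.3364, -0.3652, 0.2216]
tcp_rot: [[0.996, 0.094, 0.0], [0.094, -0.996, -0.0], [0.0, 0.0, -1.0]]
force: [1.3, 0.4, -0.2]
opening: 0.172
grasp_force: 0.0
```

Emit:
{"name": "play_rows", "arguments": {
  "moves": [
    [[19.6,-39,3,0,0,0],[19.6,-39,3,0,0,0],[19.6,-39,3,0,0,0],[19.6,-39,3,0,0,0],[19.6,-39,3,0,0,0]]
  ]
}}

```text
time_s: 3.0
position: [0.4161, -0.162, 0.2068]
tcp_rot: [[0.996, 0.094, 0.001], [0.094, -0.996, -0.001], [0.001, 0.001, -1.0]]
force: [0.0, -0.1, 0.8]
opening: 0.006
grasp_force: 0.0
```

Emit:
{"name": "play_rows", "arguments": {
  "moves": [
    [[19.6,-39,3,0,0,0],[19.6,-39,3,0,0,0],[19.6,-39,3,0,0,0],[19.6,-39,3,0,0,0],[19.6,-39,3,0,0,0]]
  ]
}}

```text
time_s: 3.5
position: [0.4957, 0.0416, 0.1917]
tcp_rot: [[0.995, 0.095, 0.001], [0.095, -0.995, -0.0], [0.001, 0.0, -1.0]]
force: [-0.2, -0.1, 0.5]
opening: 0.002
grasp_force: 0.0
```

Emit:
{"name": "play_rows", "arguments": {
  "moves": [
    [[19.6,-39,3,0,0,0],[19.6,-39,3,0,0,0],[19.6,-39,3,0,0,0],[0,0,0,0,0,0],[0,0,0,0,0,0]]
  ]
}}

```text
time_s: 4.0
position: [0.5425, 0.1626, 0.1823]
tcp_rot: [[0.995, 0.097, -0.001], [0.097, -0.995, -0.0], [-0.001, 0.0, -1.0]]
force: [0.0, 0.2, 0.1]
opening: 0.008
grasp_force: 0.0
```

```bash
python3 - <<'E'
from h import *
s=bot.read_state();print(s['time_s'],s['position'],s['force'],s['opening'])
p=bot.capture('wrist');cv2.imwrite('pics/w0.png',p['image'])
for q,z in dict(pad_k_top=.068,pad_m_top=.068,pad_t_top=.068,tag_t_face=.033).items():
    print(q,[(np.round(d['centre']).tolist(),round(d['confidence'],2),np.round(onplane(p,d['centre'],z)[:2],3).tolist()) for d in bot.pinpoint(p,q)[:3]])
E
```

```text
4.0 [0.54250253 0.16261407 0.18228107] [0.03839273 0.21709667 0.05887935] 0.008275937653741818
pad_k_top [([600.0, 242.0], 0.94, [0.557, -0.045])]
pad_m_top [([490.0, 48.0], 0.98, [0.678, 0.066]), ([336.0, 45.0], 0.39, [0.67, 0.166])]
pad_t_top [([322.0, 230.0], 0.75, [0.546, 0.162])]
tag_t_face [([321.0, 231.0], 0.25, [0.535, 0.162])]
```

View pics/w0.png

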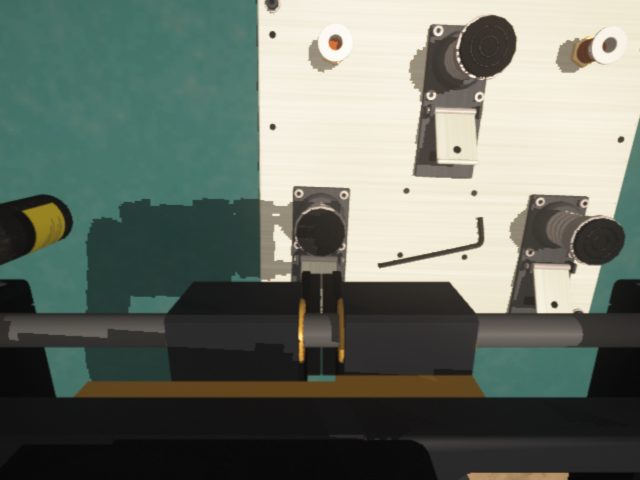

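Emit:
{"name": "play_rows", "arguments": {
  "moves": [
    [[0,0,40,0,0,0],[0,0,35,0,0,0],[0,0,15,0,0,0],[0,0,4,0,0,0],[0,0,0,0,0,0]]
  ]
}}

```text
time_s: 4.75
position: [0.5427, 0.161, 0.0884]
tcp_rot: [[0.996, 0.091, -0.001], [0.091, -0.996, -0.0], [-0.001, 0.0, -1.0]]
force: [-0.1, -0.8, 0.2]
opening: 0.01
grasp_force: 0.0
```

Emit:
{"name": "play_rows", "arguments": {
  "moves": [
    [[0,0,5,0,0,0],[0,0,4,0,0,0],[0,0,0,0,0,0],[0,0,0,0,0,0],[0,0,0,0,0,0]]
  ]
}}

```text
time_s: 5.25
position: [0.5436, 0.1617, 0.0803]
tcp_rot: [[0.996, 0.093, 0.002], [0.093, -0.996, 0.0], [0.002, 0.0, -1.0]]
force: [1.3, -1.2, 2.1]
opening: 0.006
grasp_force: 1.2
```

Emit:
{"name": "play_rows", "arguments": {
  "moves": [
    [[0,0,4,0,0,0],[0,0,0,0,0,0],[0,0,0,0,0,0],[0,0,0,0,0,0],[0,0,0,0,0,0]]
  ]
}}

```text
time_s: 5.75
position: [0.5436, 0.1618, 0.0762]
tcp_rot: [[0.996, 0.093, 0.002], [0.093, -0.996, 0.0], [0.002, 0.0, -1.0]]
force: [1.2, -1.2, 6.0]
opening: 0.002
grasp_force: 3.1
```

Emit:
{"name": "play_rows", "arguments": {
  "moves": [
    [[0,0,4,0,0,0],[0,0,0,0,0,0],[0,0,0,0,0,0],[0,0,0,0,0,0]]
  ]
}}

```text
time_s: 6.15
position: [0.5436, 0.1618, 0.0726]
tcp_rot: [[0.996, 0.093, 0.002], [0.093, -0.996, 0.0], [0.002, 0.0, -1.0]]
force: [-0.2, -0.7, 8.9]
opening: 0.01
grasp_force: 4.8
```

Emit:
{"name": "play_rows", "arguments": {
  "moves": [
    [[0,0,-10,0,0,0],[0,0,-40,0,0,0],[0,0,-10,0,0,0],[0,0,0,0,0,0]]
  ]
}}

```text
time_s: 6.55
position: [0.5432, 0.1621, 0.1327]
tcp_rot: [[0.996, 0.093, 0.002], [0.093, -0.996, 0.001], [0.002, -0.0, -1.0]]
force: [-0.4, -0.7, -0.6]
opening: 0.004
grasp_force: 0.0
```

Emit:
{"name": "play_rows", "arguments": {
  "moves": [
    [[31,27,0,0,0,0],[31,27,0,0,0,0],[31,27,0,0,0,0],[32,27,0,0,0,0],[0,0,0,0,0,0]]
  ]
}}

```text
time_s: 7.05
position: [0.6812, 0.0618, 0.1295]
tcp_rot: [[0.996, 0.089, 0.003], [0.089, -0.996, -0.001], [0.003, 0.002, -1.0]]
force: [0.2, -1.0, -0.1]
opening: 0.005
grasp_force: 0.0
```

Emit:
{"name": "play_rows", "arguments": {
  "moves": [
    [[0,0,25,0,0,0],[0,0,15,0,0,0],[0,0,4,0,0,0],[0,0,0,0,0,0],[0,0,0,0,0,0]]
  ]
}}

```text
time_s: 7.55
position: [0.6772, 0.0663, 0.0878]
tcp_rot: [[0.996, 0.093, 0.0], [0.093, -0.996, 0.0], [0.0, -0.0, -1.0]]
force: [0.7, -0.3, -0.3]
opening: 0.007
grasp_force: 0.0
```

Emit:
{"name": "play_rows", "arguments": {
  "moves": [
    [[0,0,5,0,0,0],[0,0,4,0,0,0],[0,0,4,0,0,0],[0,0,0,0,0,0],[0,0,0,0,0,0]]
  ]
}}

```text
time_s: 8.05
position: [0.6778, 0.0659, 0.0751]
tcp_rot: [[0.996, 0.093, 0.002], [0.093, -0.996, 0.0], [0.002, -0.0, -1.0]]
force: [0.4, 1.0, 3.5]
opening: 0.002
grasp_force: 1.4
```

Emit:
{"name": "play_rows", "arguments": {
  "moves": [
    [[0,0,4,0,0,0],[0,0,0,0,0,0],[0,0,0,0,0,0],[0,0,0,0,0,0]]
  ]
}}

```text
time_s: 8.45
position: [0.6777, 0.0659, 0.0709]
tcp_rot: [[0.996, 0.093, 0.001], [0.093, -0.996, 0.0], [0.001, -0.0, -1.0]]
force: [1.5, 0.5, 4.7]
opening: 0.009
grasp_force: 2.1
```

Emit:
{"name": "play_rows", "arguments": {
  "moves": [
    [[0,0,-10,0,0,0],[0,0,-40,0,0,0],[0,0,-10,0,0,0],[0,0,0,0,0,0]]
  ]
}}

```text
time_s: 8.85
position: [0.6779, 0.0655, 0.1326]
tcp_rot: [[0.996, 0.093, 0.003], [0.093, -0.996, -0.001], [0.003, 0.001, -1.0]]
force: [0.0, -0.5, 1.0]
opening: 0.003
grasp_force: 0.0
```

Emit:
{"name": "play_rows", "arguments": {
  "moves": [
    [[-32,25,0,0,0,0],[-32,25,0,0,0,0],[-32,25,0,0,0,0],[-32,25,0,0,0,0],[0,0,0,0,0,0]]
  ]
}}

```text
time_s: 9.35
position: [0.5528, -0.0474, 0.1286]
tcp_rot: [[0.996, 0.089, -0.01], [0.089, -0.996, 0.002], [-0.01, -0.002, -1.0]]
force: [0.6, -0.1, -0.5]
opening: 0.004
grasp_force: 0.0
```

Emit:
{"name": "play_rows", "arguments": {
  "moves": [
    [[0,0,25,0,0,0],[0,0,15,0,0,0],[0,0,4,0,0,0],[0,0,0,0,0,0],[0,0,0,0,0,0]]
  ]
}}

```text
time_s: 9.85
position: [0.5593, -0.0454, 0.0866]
tcp_rot: [[0.996, 0.093, 0.0], [0.093, -0.996, 0.0], [0.0, -0.0, -1.0]]
force: [0.3, -0.5, -0.3]
opening: 0.006
grasp_force: 0.0
```

Emit:
{"name": "play_rows", "arguments": {
  "moves": [
    [[0,0,5,0,0,0],[0,0,4,0,0,0],[0,0,4,0,0,0],[0,0,0,0,0,0],[0,0,0,0,0,0]]
  ]
}}

```text
time_s: 10.35
position: [0.5601, -0.0457, 0.0744]
tcp_rot: [[0.996, 0.092, 0.003], [0.092, -0.996, -0.0], [0.003, 0.001, -1.0]]
force: [0.4, 0.6, 6.0]
opening: 0.005
grasp_force: 3.2
```

Emit:
{"name": "play_rows", "arguments": {
  "moves": [
    [[0,0,4,0,0,0],[0,0,0,0,0,0],[0,0,0,0,0,0],[0,0,0,0,0,0]]
  ]
}}

```text
time_s: 10.75
position: [0.5601, -0.0457, 0.0709]
tcp_rot: [[0.996, 0.093, 0.003], [0.093, -0.996, -0.0], [0.003, 0.001, -1.0]]
force: [0.1, 1.7, 9.9]
opening: 0.005
grasp_force: 4.5
```

Emit:
{"name": "play_rows", "arguments": {
  "moves": [
    [[0,0,-10,0,0,0],[0,0,-40,0,0,0],[0,0,-10,0,0,0],[0,0,0,0,0,0]]
  ]
}}

```text
time_s: 11.15
position: [0.56, -0.046, 0.1312]
tcp_rot: [[0.996, 0.093, 0.004], [0.093, -0.996, -0.001], [0.004, 0.002, -1.0]]
force: [-0.1, 0.5, 0.3]
opening: 0.003
grasp_force: 0.0
```

Emit:
{"name": "play_rows", "arguments": {
  "moves": [
    [[20,-34,0,0,0,0],[21,-34,0,0,0,0],[21,-33,0,0,0,0],[0,0,0,0,0,0],[0,0,0,0,0,0]]
  ]
}}

```text
time_s: 11.65
position: [0.6101, 0.0614, 0.1278]
tcp_rot: [[0.995, 0.095, -0.003], [0.095, -0.995, -0.0], [-0.003, -0.0, -1.0]]
force: [-0.4, -0.6, 0.2]
opening: 0.006
grasp_force: 0.0
```

Emit:
{"name": "play_rows", "arguments": {
  "moves": [
    [[0,0,35,0,0,0],[0,0,30,0,0,0],[0,0,8,0,0,0],[0,0,0,0,0,0],[0,0,0,0,0,0]]
  ]
}}

```text
time_s: 12.15
position: [0.6118, 0.0599, 0.0571]
tcp_rot: [[0.996, 0.092, 0.001], [0.092, -0.996, -0.0], [0.001, 0.0, -1.0]]
force: [0.7, 0.1, 0.3]
opening: 0.005
grasp_force: 0.0
```

Emit:
{"name": "play_rows", "arguments": {
  "moves": [
    [[0,0,6,0,0,0],[0,0,5,0,0,0],[0,0,5,0,0,0],[0,0,3,0,0,0],[0,0,0,0,0,0]]
  ]
}}

```text
time_s: 12.65
position: [0.6112, 0.0607, 0.0371]
tcp_rot: [[0.996, 0.093, -0.0], [0.093, -0.996, 0.0], [-0.0, -0.0, -1.0]]
force: [-0.1, -0.4, 0.3]
opening: 0.005
grasp_force: 0.1
```

Emit:
{"name": "play_rows", "arguments": {
  "moves": [
    [[0,0,2,0,0,0],[0,0,1.5,0,0,0],[0,0,0,0,0,0],[0,0,0,0,0,0]]
  ]
}}

```text
time_s: 13.05
position: [0.6112, 0.0607, 0.0339]
tcp_rot: [[0.996, 0.093, -0.0], [0.093, -0.996, 0.0], [-0.0, -0.0, -1.0]]
force: [-1.0, 0.3, 0.2]
opening: 0.005
grasp_force: 0.0
```

Emit:
{"name": "play_rows", "arguments": {
  "moves": [
    [[0,0,1,0,0,0],[0,0,0,0,0,0],[0,0,0,0,0,0]]
  ]
}}

```text
time_s: 13.35
position: [0.6113, 0.0607, 0.0336]
tcp_rot: [[0.996, 0.093, 0.0], [0.093, -0.996, 0.0], [0.0, -0.0, -1.0]]
force: [-1.5, 0.0, 4.6]
opening: 0.005
grasp_force: 2.4
```

Resting at the stop (4.6 N, tip at 19.5 mm). Retreat and check.

Emit:
{"name": "play_rows", "arguments": {
  "moves": [
    [[0,0,-10,0,0,0],[0,0,-40,0,0,0],[0,0,-40,0,0,0],[-30,35,-40,0,0,0],[-40,40,-20,0,0,0]]
  ]
}}

```text
time_s: 13.85
position: [0.5623, -0.0067, 0.1761]
tcp_rot: [[0.995, 0.096, 0.009], [0.096, -0.995, -0.002], [0.008, 0.003, -1.0]]
force: [0.2, -0.9, -0.1]
opening: 0.003
grasp_force: 0.0
```

Emit:
{"name": "play_rows", "arguments": {
  "moves": [
    [[-30,45,0,0,0,0],[-20,45,0,0,0,0],[0,45,0,0,0,0],[0,45,0,0,0,0],[0,0,0,0,0,0]]
  ]
}}

```text
time_s: 14.35
position: [0.5301, -0.1932, 0.1735]
tcp_rot: [[0.996, 0.087, 0.005], [0.087, -0.996, -0.005], [0.005, 0.005, -1.0]]
force: [0.1, 0.7, 0.7]
opening: 0.005
grasp_force: 0.0
```

```bash
python3 - <<'E'
from h import *
s=bot.read_state();print(s['time_s'],s['position'],s['force'])
a=bot.capture('top')['image'][150:350,160:460];b=bot.capture('side')['image'][180:380,200:500]
cv2.imwrite('pics/c1.png',cv2.resize(np.vstack([a,b]),None,fx=1.5,fy=1.5,interpolation=2))
E
```

```text
14.35 [ 0.53008323 -0.19324345  0.17349644] [0.14567105 0.71091112 0.66882761]
```

View pics/c1.png

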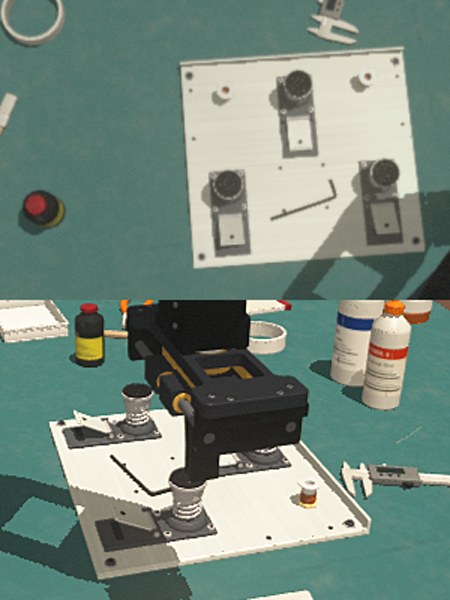

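Emit:
{"name": "play_rows", "arguments": {
  "moves": [
    [[-20,45,-10,0,0,0],[-20,45,-10,0,0,0],[-20,45,-10,0,0,0],[-20,45,0,0,0,0],[-20,45,0,0,0,0]]
  ]
}}

```text
time_s: 14.95
position: [0.4498, -0.4187, 0.2029]
tcp_rot: [[0.995, 0.095, 0.0], [0.095, -0.995, 0.001], [0.0, -0.001, -1.0]]
force: [0.5, -0.2, -0.2]
opening: 0.005
grasp_force: 0.0
```

Emit:
{"name": "play_rows", "arguments": {
  "moves": [
    [[-20,45,0,0,0,0],[-20,45,0,0,0,0],[0,0,0,0,0,0],[0,0,0,0,0,0],[0,0,0,0,0,0]]
  ]
}}

```text
time_s: 15.45
position: [0.4191, -0.5099, 0.2019]
tcp_rot: [[0.996, 0.095, -0.001], [0.095, -0.996, 0.003], [-0.001, -0.003, -1.0]]
force: [-0.3, -0.5, 0.3]
opening: 0.005
grasp_force: 0.0
```

```bash
python3 - <<'E'
from h import *
b=bot.capture('side')['image'][200:380,220:460]
cv2.imwrite('pics/c2.png',cv2.resize(b,None,fx=3,fy=3,interpolation=2))
E
```

```text
(no output)
```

View pics/c2.png

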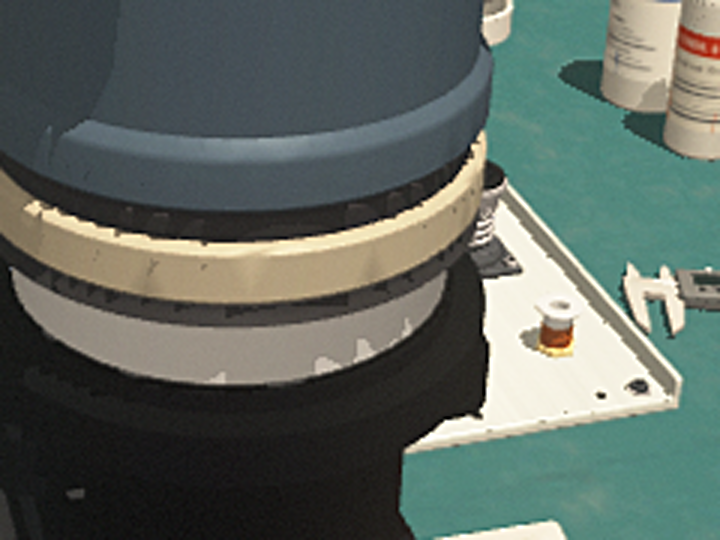

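The arm itself blocks the side view; I'll go back to the start spot, from which it was clear.

Emit:
{"name": "play_rows", "arguments": {
  "moves": [
    [[-34,9,-7,0,0,0],[-34,9,-7,0,0,0],[-34,9,-7,0,0,0],[-34,9,-7,0,0,0],[-34,9,-7,0,0,0]]
  ]
}}

```text
time_s: 16.0
position: [0.2536, -0.5716, 0.2378]
tcp_rot: [[0.995, 0.096, 0.0], [0.096, -0.995, 0.001], [0.0, -0.001, -1.0]]
force: [0.5, -0.4, 0.1]
opening: 0.004
grasp_force: 0.0
```

Emit:
{"name": "play_rows", "arguments": {
  "moves": [
    [[0,0,0,0,0,-0.11],[0,0,0,0,0,-0.11],[0,0,0,0,0,-0.11],[0,0,0,0,0,0],[0,0,0,0,0,0]]
  ]
}}

```text
time_s: 16.5
position: [0.2543, -0.572, 0.2375]
tcp_rot: [[0.912, 0.41, 0.0], [0.41, -0.912, 0.0], [0.0, -0.0, -1.0]]
force: [-0.3, -0.7, 0.5]
opening: 0.003
grasp_force: 0.0
```

```bash
python3 - <<'E'
from h import *
b=bot.capture('side')['image'][200:380,220:460]
cv2.imwrite('pics/c3.png',cv2.resize(b,None,fx=3,fy=3,interpolation=2))
E
```

```text
(no output)
```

View pics/c3.png

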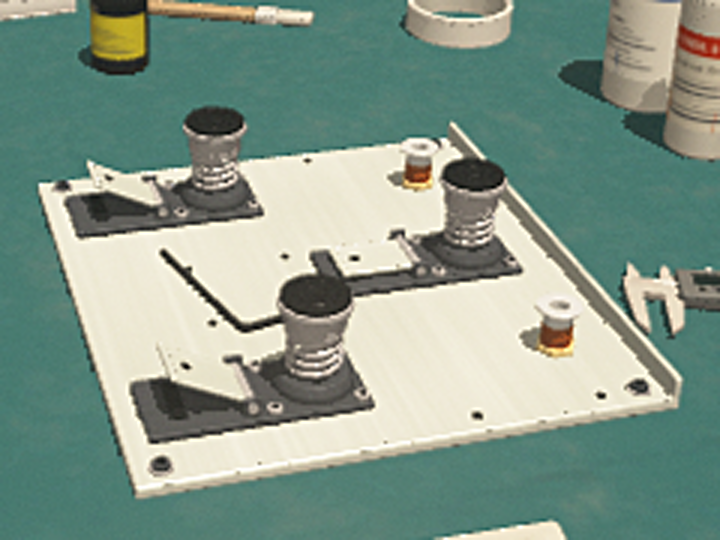

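The middle tag, at (370,258) in the crop, lies flat. The left tag (125,185) and right tag (200,375) are still up, and the key and fittings have not moved.

```bash
python3 -c "
from rig import bot
print(bot.hand_in())"
```

```text
the job is handed in; nothing more can be done
None
```

I pressed the pads left, middle, right and found the middle foot softest (about 0.35 N/mm; left and right about 0.85); its tag is flat, the other two are up, and nothing loose was moved; the job is handed in, with no verdict returned.

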